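# Fit the fresh filter elements into their bowls

### The job

Fit the two fresh filter elements into the open bowls of the filter stand: the white element with the blue end cap goes into the bowl with the blue collar, and the bronze element with the red end cap into the bowl with the red collar. Each must stand upright on the floor of its bowl, capped end up. The dirty grey-brown element with the black cap is a used one and is not to be fitted.

Things in the scene. Friction and masses are not known exactly. Their poses are not given: they have to be found in the camera images.
- white_element_center (a point): the fresh white pleated filter element with a blue cap on its upper end, standing upright on its flat end on the table, 34 mm in diameter and 100 mm tall, about 70 g. This point is its centre, half-way up (50 mm above its underside); its z axis runs up along the element. A used grey-brown element of the same shape with a black cap stands near it.
- bronze_element_center (a point): the fresh bronze (yellow-brown) filter element with a red cap on its upper end, standing upright on its flat end on the table, 34 mm in diameter and 100 mm tall, about 70 g. This point is its centre, half-way up (50 mm above its underside); its z axis runs up along the element.
- blue_bowl_floor (a point): for the white element: round aluminium bowl with a blue collar at its mouth, open on top, fixed on a grey stand with two others in any order (one closed by a black cap, top 108 mm above the table; 120 mm between centres). Collar 76 mm across; bore 56 mm wide, 50 mm deep, flat floor. This point: centre of the inner floor, 18 mm above the table; rim 50 mm above it. z is up.
- red_bowl_floor (a point): for the bronze element: round aluminium bowl with a red collar at its mouth, open on top, fixed on a grey stand with two others in any order (one closed by a black cap, top 108 mm above the table; 120 mm between centres). Collar 76 mm across; bore 56 mm wide, 50 mm deep, flat floor. This point: centre of the inner floor, 18 mm above the table; rim 50 mm above it. z is up.

How it is judged:
By the outcome, as a careful person would: the job done as asked, in the order asked, and still so for the second after the job is handed in, with the robot touching nothing.
It also fails if it takes over 54 s, if anything falls off the work surface, if the arm or the gripper's body presses on something with over 40 N, if the wrist force passes 120 N, or if a joint passes its speed limit or range.

### The arm

A 6-joint arm with a two-finger parallel gripper is mounted at the origin on the work surface. World frame = base frame: x ahead of the robot, y to its left, z up, the work surface at z = 0. Lengths are in mm, angles in rad, forces in N, time in s.
With the tool pointing down it reaches from about 275 to 1000 mm from the base axis. Payload 8.4 kg.
Tool frame: the origin (TCP) lies on the mounting face of the last link; the fingertips stand 173 mm ahead of it and the grasp point (between the pads) lies 155 mm ahead of it; z points along the fingers, y is the line along which they close (so a half turn about z gives the same grasp; the last joint's range is limited). The gripper opens to 85 mm and grips with 20 to 120 N. Pads are 22 mm wide; open, the fingers measure 114 mm over their backs; the gripper's body (76 mm by 85 mm) begins 54 mm behind the grasp point. The pads swing forward as they close: fully open they stand 13 mm farther back than shut.
Start: joints at [-0.002, 0.353, 1.633, -0, 1.155, -0.002], TCP at [625.004, -0, 404.681] pointing down, gripper open.
Joint ranges: [-2.63, 2.63], [-0.92, 2.1], [0.06, 2.66], [-1.3, 4.44], [0, 2.69], [-3.02, 3.02]. Speed limits (rad/s): [2.22, 2.22, 2.79, 3.14, 3.14, 3.14].

### API

Orientations are given as [roll, pitch, yaw] about the fixed x, y, z axes, in that order (R = Rz(yaw) Ry(pitch) Rx(roll)).
In Python, from rig import r gives the robot as it stands.
- The arm moves only by the tool apply_moves, never from a script. Its argument "deltas" is a list of rows, each an object with "claw": the gripper command: -1 is fully open, 1 is shut, values between are in proportion; "delta_pos": the shift along the tool's x, y, z in cm, a list of three; "yaw": the turn about the tool's z in rad. In form: [{"claw": claw, "delta_pos": [tx, ty, tz], "yaw": yaw}, ...]. A call has 1 to 8 rows; each row shifts and turns the commanded pose from where the row before left it, along the tool's axes as they then stand; what a row does not reach is not made up. A row lasts 1/8 s, in which the tool goes at most 62.5 mm and 10.7 degrees, less where a joint would pass 70% of its speed; a pose out of reach is approached as far as the arm can. A call with a gripper value outside its range is refused whole. The fingers move at their own pace and stop on an object; "grip_force" is the grip in N (left out, the last holds). Time passes only in rows, so rows that do not move let the fingers close. It gives the time, the measured TCP pose, the force, the opening and the grip force at its end, in the units of the state.
- r.sense(): the state, without advancing time (a new reading comes with each control period).
- r.grab_frame(name): name is "scene" or "side" or "wrist"; returns a dict with "img" (480x640x3 uint8, blue, green, red), "z_map" (480x640 float32, mm along the optical axis (not along the pixel's ray), 0 where there is no reading), "fx", "fy", "cx", "cy" (pixels), "eye" and "rotation" of the camera in the world; the wrist camera has in their place "T_tool_cam" (4x4, takes a point from camera to tool coordinates, whose origin is the TCP and whose axes are the flange's). Camera axes: x right, y up, looking along -z (the intrinsics and any distortion apply to the point x, -y, -z); pixel columns grow to the right and rows downward; lengths in mm; the calibration is good to about 2 mm. A picture is of the moment at which its call begins: read the wrist's pose just before it.
- r.sign_off(): hands the job in; it is judged then, once.
The state is a dict: "clock": time; "qpos": joint angles; "qvel": joint speeds; "joint_efforts": joint torques, N m; "eef_pos": TCP position; "tcp_rot": TCP orientation; "contact_force": force on the tool from outside, world axes, zero at the start; "wrist_torque": the same for the moment, N m; "opening": opening from 0.0 (shut) to 1.0 (fully open); "grasp_force": force on a finger pad.
Only numpy, scipy, OpenCV 4.12 (cv2) and the standard library are available. Lean on these libraries where they do the work, as an engineer would, in place of code of your own. Each camera call takes 0.05 s, during which the arm holds its last target. There are 200 camera calls.

## Working session

There is one attempt and no reset: what is moved stays moved. The work goes in short steps, Python scripts to look and compute and a tool call to move; the robot and the scene stay as the last step left them, time stands still between calls to the robot, and variables do not carry over. Pictures are saved under pics/ and viewed, at most 10 in all, crops included, and the job is handed in when it is done.

Besides the shell and the picture viewer there is one more tool, called as name(argument=value, ...) on one line, values as JSON. apply_moves: Moves the arm, as the interface text tells. Its arguments: {"type":"object","properties":{"deltas":{"type":"array"},"grip_force":{"type":"number"}},"required":["deltas"]}

```bash
mkdir -p pics; cat > h.py <<'E'
import numpy as np, cv2, pickle
from rig import r
def grab(n,tag):
    s=r.sense(); f=r.grab_frame(n); f['s']=s; pickle.dump(f,open(f'{tag}.pkl','wb')); cv2.imwrite(f'pics/{tag}.png',f['img']); return f
def load(tag): return pickle.load(open(f'{tag}.pkl','rb'))
def world(f,u,v):
    u=np.asarray(u);v=np.asarray(v)
    z=f['z_map'][v,u]; p=np.stack([(u-f['cx'])/f['fx']*z,-(v-f['cy'])/f['fy']*z,-z],-1)
    return p@np.array(f['rotation']).T+np.array(f['eye'])
E
python3 - <<'E'
from h import *
for n in('scene','side'):
    f=grab(n,n+'1'); print({k:v for k,v in f.items() if k not in('img','z_map')})
a=np.vstack  # montage
E
```

```text
{'fx': 507.84131896373174, 'fy': 507.84131896373174, 'cx': 328.581865674047, 'cy': 252.20057881697616, 'eye': array([1062.81379363, -517.2012925 ,  768.15661343]), 'rotation': array([0.80174351, 0.02156823, 0.77395266]), 's': {'clock': 0.0, 'qpos': array([-2.40278947e-03,  3.53647079e-01,  1.63413180e+00,  1.21019483e-05,
        1.15518202e+00, -2.40943969e-03]), 'qvel': array([ 0.00065617,  0.00082208, -0.00069075, -0.00028547,  0.00053497,
        0.00082912]), 'joint_efforts': array([-2.03471049e-03, -6.05236173e+01, -3.42063046e+01, -2.62302356e-04,
        9.48130677e-03,  3.61521288e-06]), 'eef_pos': array([6.24768690e+02, 6.88255400e-04, 4.03963177e+02]), 'tcp_rot': array([-3.14022444e+00, -1.43616713e-05,  1.57079807e+00]), 'contact_force': array([-0.40970967, -0.37618374, -0.45073027]), 'wrist_torque': array([-0.07941853, -0.01510377,  0.03663003]), 'grasp_force': 0.0, 'opening': 0.9991812159292417}}
{'fx': 437.29547406537137, 'fy': 437.29547406537137, 'cx': 325.5067431724222, 'cy': 239.98604129605772, 'eye': array([ 276.27826504, -535.89513573,  632.94775118]), 'rotation': array([ 0.78233383,  0.01942216, -0.49156888]), 's': {'clock': 0.05, 'qpos': array([-2.39705626e-03,  3.53624175e-01,  1.63411908e+00, -2.99185897e-06,
        1.15521495e+00, -2.40570565e-03]), 'qvel': array([ 0.00022391, -0.000853  , -0.00239376, -0.00028989, -0.00095249,
        0.00070186]), 'joint_efforts': array([-7.90819904e-04, -6.06890202e+01, -3.43171728e+01,  1.62291367e-04,
        3.84626372e-03,  2.79602364e-05]), 'eef_pos': array([6.24765973e+02, 1.93884821e-03, 4.03982941e+02]), 'tcp_rot': array([-3.14022710e+00, -5.49564196e-07,  1.57080619e+00]), 'contact_force': array([ 0.11401346, -0.27115839, -0.11353958]), 'wrist_torque': array([ 0.00952044, -0.00350338,  0.02170116]), 'grasp_force': 0.0, 'opening': 0.998761966612864}}
```

View pics/scene1.png

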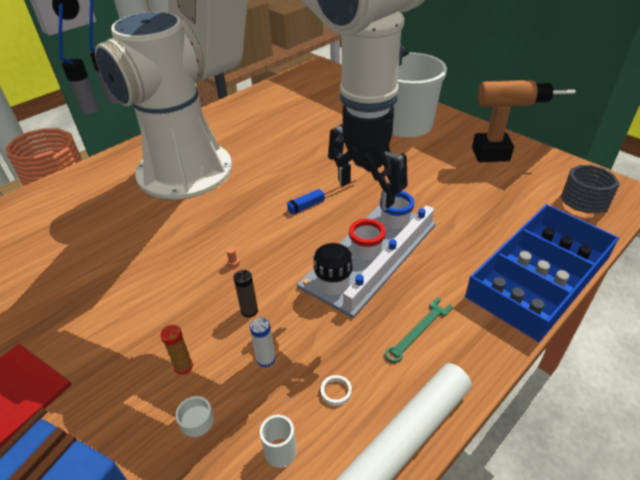

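View pics/side1.png

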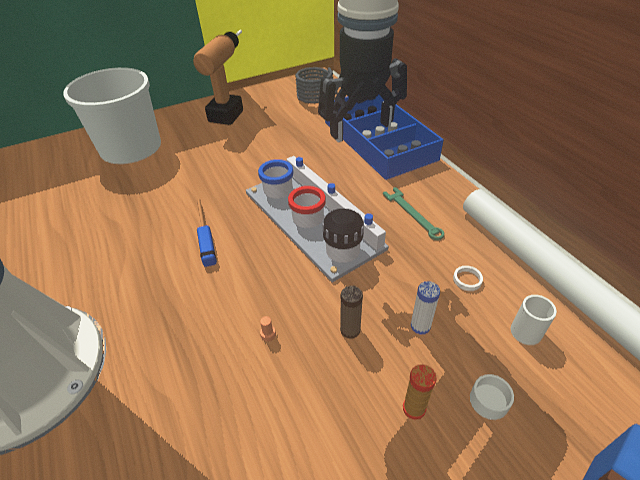

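Scene: the white/blue-capped element is at about (261,325), bronze/red at (172,332) and used/black at (244,277). The blue collar is at (397,203), red at (367,232), and the black-capped bowl is nearest. Side view: caps at (428,290), (422,377) and (351,295); collars at (275,171) and (307,199).

```bash
cat >> h.py <<'E'
from scipy.spatial.transform import Rotation as Ro
def onplane(f,u,v,h,T=None):
    d=np.array([(u-f['cx'])/f['fx'],-(v-f['cy'])/f['fy'],-1.])
    if T is None: R=Ro.from_euler('xyz',f['rotation']).as_matrix(); e=np.array(f['eye'])
    else: R=T[:3,:3]; e=T[:3,3]
    d=R@d; return e+d*(h-e[2])/d[2]
def wristT(f):
    s=f['s']; T=np.eye(4); T[:3,:3]=Ro.from_euler('xyz',s['tcp_rot']).as_matrix(); T[:3,3]=s['eef_pos']; return T@np.array(f['T_tool_cam'])
E
python3 - <<'E'
from h import *
P={'scene1':dict(white=(260,324,100),bronze=(172,332,100),used=(244,277,100),bb=(397,203,68),rb=(367,232,68),blk=(333,256,108)),
'side1':dict(white=(428,289,100),bronze=(423,375,100),used=(351,294,100),bb=(275.5,171,68),rb=(307,199,68),blk=(343,223,108))}
for t in P:
    f=load(t)
    for k,p in P[t].items(): print(t,k,onplane(f,*p).round(1))
f=grab('wrist','w1'); print({k:v for k,v in f.items() if k not in('img','z_map','s')}, wristT(f).round(2))
E
```

```text
scene1 white [ 606.4 -233.4  100. ]
scene1 bronze [ 513.6 -343.7  100. ]
scene1 used [ 503.1 -184.2  100. ]
scene1 bb [547.5 203.2  68. ]
scene1 rb [562.3  86.7  68. ]
scene1 blk [588.8 -40.9 108. ]
side1 white [ 604.6 -234.7  100. ]
side1 bronze [ 511. -346.  100.]
side1 used [ 496.3 -185.6  100. ]
side1 bb [536.6 203.4  68. ]
side1 rb [554.1  85.1  68. ]
side1 blk [560.3 -48.9 108. ]
{'fx': 347.89431113771496, 'fy': 347.89431113771496, 'cx': 316.3945207271631, 'cy': 242.41197451757853, 'T_tool_cam': array([[-3.22947000e-04,  9.45437475e-01,  3.25803433e-01,
         8.29770373e+01],
       [ 9.99999543e-01,  1.22893710e-05,  9.55570104e-04,
         1.37767917e-01],
       [ 8.99427867e-04,  3.25803593e-01, -9.45437047e-01,
         3.18090618e+01],
       [ 0.00000000e+00,  0.00000000e+00,  0.00000000e+00,
         1.00000000e+00]])} [[ 1.0000e+00 -0.0000e+00  0.0000e+00  6.2489e+02]
 [-0.0000e+00  9.5000e-01  3.3000e-01  8.2950e+01]
 [-0.0000e+00 -3.3000e-01  9.5000e-01  3.7221e+02]
 [ 0.0000e+00  0.0000e+00  0.0000e+00  1.0000e+00]]
```

apply_moves(deltas=[{"claw": -1,"delta_pos": [-2.4,-0.2,0],"yaw": 0},{"claw": -1,"delta_pos": [-5,-0.4,1],"yaw": 0},{"claw": -1,"delta_pos": [-5,-0.4,2],"yaw": 0},{"claw": -1,"delta_pos": [-5,-0.4,2],"yaw": 0},{"claw": -1,"delta_pos": [-4,-0.4,2],"yaw": 0},{"claw": -1,"delta_pos": [-2,-0.2,0.4],"yaw": 0},{"claw": -1,"delta_pos": [0,0,0],"yaw": 0},{"claw": -1,"delta_pos": [0,0,0],"yaw": 0}], grip_force=40)

```text
clock: 1.15
eef_pos: [605.4, -233.1, 331.4]
tcp_rot: [3.141, -0.0, 1.571]
contact_force: [1.0, -0.2, 0.7]
opening: 1.002
grasp_force: 0.0
```

```bash
python3 - <<'E'
from h import *
f=grab('wrist','w2'); print(f['s']['eef_pos'],f['s']['tcp_rot'],f['s']['clock'])
E
```

```text
[ 605.39924265 -233.08112733  331.39763588] [ 3.14073587e+00 -1.46409518e-04  1.57122850e+00] 1.15
```

View pics/w2.png

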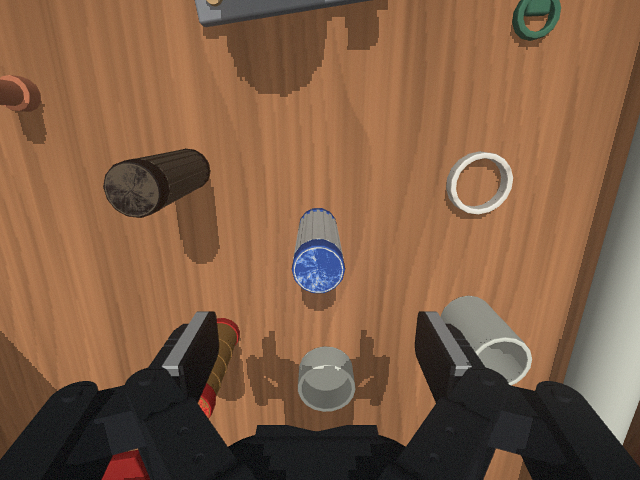

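The blue cap's top centre is at (318.5,270), between the open fingers. The used element is clear at upper left. The hollow white cylinder's top is at (500,362).

```bash
python3 - <<'E'
from h import *
f=load('w2');T=wristT(f)
print(onplane(f,318.5,270,100,T),onplane(f,500,362,60,T),onplane(f,462,300,0,T), f['z_map'][270,318])
# stand heights from scene depth
g=load('scene1'); R=Ro.from_euler('xyz',g['rotation']).as_matrix()
for u,v in((360,279),(393,243),(380,268),(421,212),(320,250),(260,322),(172,332)):
    z=g['z_map'][v,u]; p=np.array([(u-g['cx'])/g['fx']*z,-(v-g['cy'])/g['fy']*z,-z]); print(u,v,(R@p+g['eye']).round())
E
```

```text
[ 606.84026886 -237.05383755  100.        ] [ 757.23719398 -337.11438867   60.        ] [ 746.16968089 -312.10835362    0.        ] 219.21526
360 279 [640. -22.  68.]
393 243 [623.  97.  68.]
380 268 [640.  37.  54.]
421 212 [605. 213.  69.]
320 250 [553. -40.  99.]
260 322 [ 604. -231.  101.]
172 332 [ 515. -344.  101.]
```

apply_moves(deltas=[{"claw": -1,"delta_pos": [-0.3,0.1,2],"yaw": 0},{"claw": -1,"delta_pos": [0,0,3],"yaw": 0},{"claw": -1,"delta_pos": [0,0,3],"yaw": 0},{"claw": -1,"delta_pos": [0,0,1.7],"yaw": 0},{"claw": -1,"delta_pos": [0,0,0],"yaw": 0},{"claw": 1,"delta_pos": [0,0,0],"yaw": 0},{"claw": 1,"delta_pos": [0,0,0],"yaw": 0},{"claw": 1,"delta_pos": [0,0,0],"yaw": 0}], grip_force=40)

```text
clock: 2.2
eef_pos: [606.3, -237.1, 234.7]
tcp_rot: [3.14, 0.001, 1.571]
contact_force: [-1.9, 1.3, 11.6]
opening: 0.389
grasp_force: 38.2
```

apply_moves(deltas=[{"claw": 1,"delta_pos": [0,0,0],"yaw": 0},{"claw": 1,"delta_pos": [0,0,0],"yaw": 0},{"claw": 1,"delta_pos": [0,0,0],"yaw": 0},{"claw": 1,"delta_pos": [0,0,0],"yaw": 0}])

```text
clock: 2.7
eef_pos: [606.4, -237.2, 234.7]
tcp_rot: [3.14, 0.001, 1.571]
contact_force: [-1.4, 0.9, 6.0]
opening: 0.384
grasp_force: 39.6
```

apply_moves(deltas=[{"claw": 1,"delta_pos": [0,0,-1],"yaw": 0},{"claw": 1,"delta_pos": [0,0,-3.5],"yaw": 0},{"claw": 1,"delta_pos": [0,0,-4],"yaw": 0},{"claw": 1,"delta_pos": [0,0,-4],"yaw": 0},{"claw": 1,"delta_pos": [1.5,-0.3,-2.5],"yaw": 0},{"claw": 1,"delta_pos": [3,-0.5,0],"yaw": 0},{"claw": 1,"delta_pos": [4,-0.8,0],"yaw": 0},{"claw": 1,"delta_pos": [5,-0.8,0],"yaw": 0}])

```text
clock: 3.7
eef_pos: [581.5, -101.3, 384.2]
tcp_rot: [3.141, 0.0, 1.57]
contact_force: [-0.0, 0.9, 0.0]
opening: 0.387
grasp_force: 39.9
```

apply_moves(deltas=[{"claw": 1,"delta_pos": [5,-0.8,0],"yaw": 0},{"claw": 1,"delta_pos": [5,-0.8,0],"yaw": 0},{"claw": 1,"delta_pos": [4.5,-0.8,0],"yaw": 0},{"claw": 1,"delta_pos": [3.5,-0.5,0],"yaw": 0},{"claw": 1,"delta_pos": [2.2,-0.3,0],"yaw": 0},{"claw": 1,"delta_pos": [0,0,0],"yaw": 0},{"claw": 1,"delta_pos": [0,0,0],"yaw": 0}])

```text
clock: 4.58
eef_pos: [550.0, 99.6, 383.9]
tcp_rot: [3.141, 0.0, 1.571]
contact_force: [-0.1, 0.1, -1.2]
opening: 0.388
grasp_force: 39.9
```

```bash
python3 - <<'E'
from h import *
f=grab('wrist','w3'); print(f['s']['eef_pos'],f['s']['tcp_rot'],f['s']['clock'])
E
```

```text
[549.98234886  99.55185205 383.92626534] [3.14140324e+00 2.99915439e-04 1.57098999e+00] 4.575
```

View pics/w3.png

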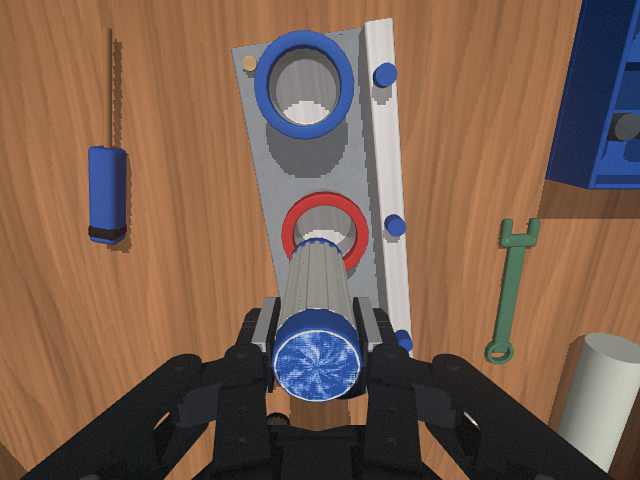

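The white element is held upright, with its cap at (317,360). The blue collar's outer edge spans u 255–353 and v 30–138, so its centre is about (304,84). The red collar spans u 281–368 with its top at v 192, so its centre is about (325,233).

```bash
python3 - <<'E'
from h import *
f=load('w3');T=wristT(f)
pr=lambda u,v,h:onplane(f,u,v,h,T).round(1)
hsv=cv2.cvtColor(f['img'],cv2.COLOR_BGR2HSV)
zw=68
for n,m in(('blue',(abs(hsv[...,0].astype(int)-110)<14)&(hsv[...,1]>150)),('red',((hsv[...,0]<6)|(hsv[...,0]>174))&(hsv[...,1]>150))):
    m=m.copy(); m[:, :250]=0; m[:,370:]=0; m[275:]=0
    if n=='blue': m[150:]=0
    v,u=np.nonzero(m); P=np.array([onplane(f,a,b,68,T)[:2] for a,b in zip(u,v)])
    h=cv2.convexHull(P.astype(np.float32)); print(n,len(P),cv2.minEnclosingCircle(h), P.min(0),P.max(0))
print(pr(304,84,68),pr(324.5,233,68))
E
```

```text
blue 3592 ((540.3427734375, 207.7013702392578), 37.21633529663086) [503.20315211 170.98268776] [577.14355231 244.85503745]
red 2087 ((557.275634765625, 91.03546142578125), 37.98879623413086) [520.22281995  58.61117417] [593.58552782 128.39643529]
[540.7 209.6  68. ] [556.8  93.   68. ]
```

apply_moves(deltas=[{"claw": 1,"delta_pos": [2,-0.2,0],"yaw": 0},{"claw": 1,"delta_pos": [3.5,-0.3,0],"yaw": 0},{"claw": 1,"delta_pos": [3,-0.3,1],"yaw": 0},{"claw": 1,"delta_pos": [2.1,-0.1,2],"yaw": 0},{"claw": 1,"delta_pos": [0,0,2.5],"yaw": 0},{"claw": 1,"delta_pos": [0,0,1.9],"yaw": 0},{"claw": 1,"delta_pos": [0,0,0],"yaw": 0},{"claw": 1,"delta_pos": [0,0,0],"yaw": 0}])

```text
clock: 5.62
eef_pos: [541.2, 206.1, 309.8]
tcp_rot: [3.142, -0.0, 1.571]
contact_force: [-1.0, -0.5, 0.2]
opening: 0.389
grasp_force: 39.9
```

```bash
python3 - <<'E'
from h import *
a=grab('side','s4');b=grab('scene','c4');w=grab('wrist','w4')
c=lambda i,u,v:cv2.resize(i['img'][v-60:v+60,u-65:u+65],None,fx=3,fy=3)
cv2.imwrite('pics/m4.png',np.hstack([c(a,280,150),c(b,395,175)]))
E
```

```text
(no output)
```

View pics/m4.png

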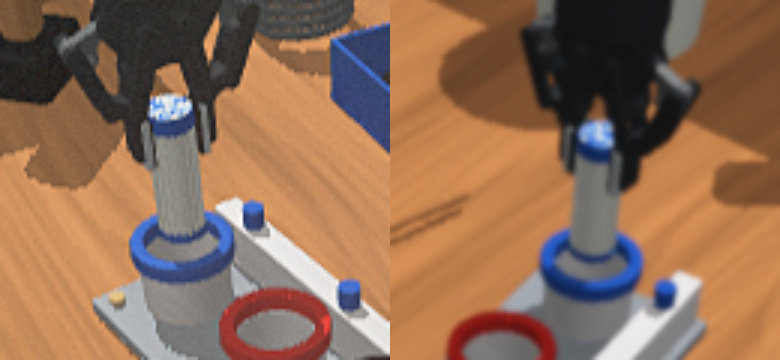

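Both crops show the element's lower end over the bore, about 3 mm too far in +y. I'll correct that and descend.

apply_moves(deltas=[{"claw": 1,"delta_pos": [-0.25,0,0],"yaw": 0},{"claw": 1,"delta_pos": [0,0,1],"yaw": 0},{"claw": 1,"delta_pos": [0,0,1.5],"yaw": 0},{"claw": 1,"delta_pos": [0,0,1.5],"yaw": 0},{"claw": 1,"delta_pos": [0,0,1],"yaw": 0},{"claw": 1,"delta_pos": [0,0,0.4],"yaw": 0},{"claw": 1,"delta_pos": [0,0,0],"yaw": 0},{"claw": 1,"delta_pos": [0,0,0],"yaw": 0}])

```text
clock: 6.78
eef_pos: [541.2, 203.6, 256.1]
tcp_rot: [3.141, -0.0, 1.571]
contact_force: [-0.6, 0.1, -1.3]
opening: 0.392
grasp_force: 39.9
```

Now inch down to contact.

apply_moves(deltas=[{"claw": 1,"delta_pos": [0,0,0.15],"yaw": 0},{"claw": 1,"delta_pos": [0,0,0.15],"yaw": 0},{"claw": 1,"delta_pos": [0,0,0.05],"yaw": 0},{"claw": 1,"delta_pos": [0,0,0],"yaw": 0}])

```text
clock: 7.28
eef_pos: [541.1, 203.6, 252.7]
tcp_rot: [3.141, -0.0, 1.571]
contact_force: [-2.1, 0.0, 5.0]
opening: 0.389
grasp_force: 40.6
```

apply_moves(deltas=[{"claw": 0.1,"delta_pos": [0,0,0],"yaw": 0},{"claw": 0.1,"delta_pos": [0,0,0],"yaw": 0},{"claw": -0.3,"delta_pos": [0,0,0],"yaw": 0},{"claw": -0.3,"delta_pos": [0,0,0],"yaw": 0},{"claw": -0.3,"delta_pos": [0,0,0],"yaw": 0},{"claw": -0.3,"delta_pos": [0,0,0],"yaw": 0}])

```text
clock: 8.02
eef_pos: [541.0, 203.5, 252.1]
tcp_rot: [-3.141, 0.0, 1.571]
contact_force: [-0.5, -0.4, -0.3]
opening: 0.65
grasp_force: 0.0
```

apply_moves(deltas=[{"claw": -0.3,"delta_pos": [0,0,-0.5],"yaw": 0},{"claw": -0.3,"delta_pos": [0,0,-2],"yaw": 0},{"claw": -0.3,"delta_pos": [0,0,-4],"yaw": 0},{"claw": -0.3,"delta_pos": [0,0,-4],"yaw": 0},{"claw": -1,"delta_pos": [-2,0,-2],"yaw": 0},{"claw": -1,"delta_pos": [-4,0,0],"yaw": 0},{"claw": -1,"delta_pos": [-5,0,0],"yaw": 0},{"claw": -1,"delta_pos": [-5,0,0],"yaw": 0}])

```text
clock: 9.02
eef_pos: [540.3, 41.3, 376.9]
tcp_rot: [-3.141, 0.0, 1.571]
contact_force: [0.2, -0.6, -0.8]
opening: 0.997
grasp_force: 0.0
```

```bash
python3 - <<'E'
from h import *
a=grab('side','s5');b=grab('scene','c5')
c=lambda i,u,v:cv2.resize(i['img'][v-60:v+60,u-65:u+65],None,fx=3,fy=3)
cv2.imwrite('pics/m5.png',np.hstack([c(a,280,160),c(b,395,185)]))
E
```

```text
(no output)
```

View pics/m5.png

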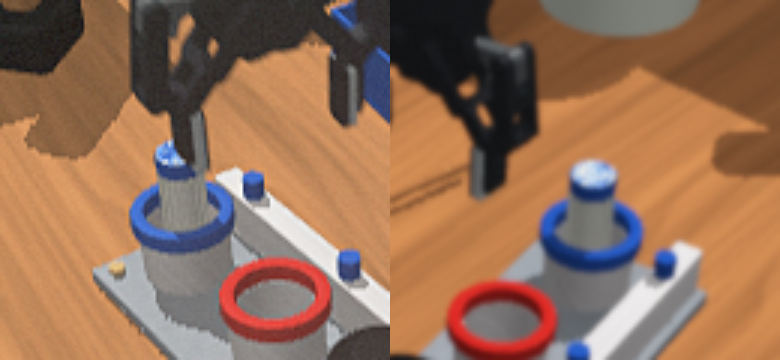

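The white element stands upright in the blue bowl. Next is the bronze element.

apply_moves(deltas=[{"claw": -1,"delta_pos": [-5,-0.3,0],"yaw": 0},{"claw": -1,"delta_pos": [-5,-0.4,0],"yaw": 0},{"claw": -1,"delta_pos": [-5,-0.4,0],"yaw": 0},{"claw": -1,"delta_pos": [-5,-0.4,0],"yaw": 0},{"claw": -1,"delta_pos": [-5,-0.4,0],"yaw": 0},{"claw": -1,"delta_pos": [-5,-0.4,1],"yaw": 0},{"claw": -1,"delta_pos": [-5,-0.3,1.5],"yaw": 0},{"claw": -1,"delta_pos": [-3.8,-0.2,2],"yaw": 0}])

```text
clock: 10.12
eef_pos: [512.3, -346.6, 331.7]
tcp_rot: [3.141, 0.0, 1.57]
contact_force: [1.0, 0.1, -0.2]
opening: 0.999
grasp_force: 0.0
```

apply_moves(deltas=[{"claw": -1,"delta_pos": [0,0,0],"yaw": 0},{"claw": -1,"delta_pos": [0,0,0],"yaw": 0}])

```text
clock: 10.38
eef_pos: [512.7, -344.1, 332.0]
tcp_rot: [-3.141, -0.001, 1.57]
contact_force: [0.0, 0.3, 0.1]
opening: 0.999
grasp_force: 0.0
```

```bash
python3 - <<'E'
from h import *
f=grab('wrist','w6'); print(f['s']['eef_pos'],f['s']['tcp_rot'],f['s']['clock'])
E
```

```text
[ 512.7156354  -344.07204042  331.96418408] [-3.14082204e+00 -9.45788476e-04  1.57031625e+00] 10.375
```

View pics/w6.png

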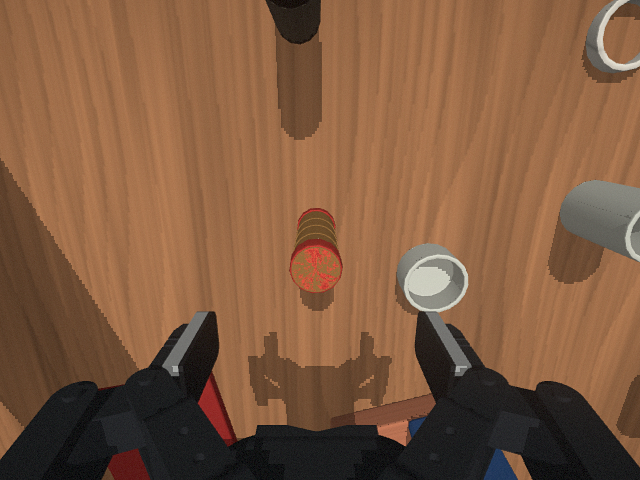

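The red cap's centre is at (316,268.5), so only about −3 mm along tool x is needed. The grey cup at (433,280) is low and clear of the fingers.

apply_moves(deltas=[{"claw": -1,"delta_pos": [-0.25,0,2],"yaw": 0},{"claw": -1,"delta_pos": [0,0,3],"yaw": 0},{"claw": -1,"delta_pos": [0,0,3],"yaw": 0},{"claw": -1,"delta_pos": [0,0,1.7],"yaw": 0},{"claw": -1,"delta_pos": [0,0,0],"yaw": 0},{"claw": 1,"delta_pos": [0,0,0],"yaw": 0},{"claw": 1,"delta_pos": [0,0,0],"yaw": 0},{"claw": 1,"delta_pos": [0,0,0],"yaw": 0}], grip_force=40)

```text
clock: 11.42
eef_pos: [513.2, -347.2, 236.1]
tcp_rot: [3.14, 0.001, 1.571]
contact_force: [-1.7, 0.5, 8.2]
opening: 0.389
grasp_force: 39.5
```

apply_moves(deltas=[{"claw": 1,"delta_pos": [0,0,0],"yaw": 0},{"claw": 1,"delta_pos": [0,0,0],"yaw": 0},{"claw": 1,"delta_pos": [0,0,0],"yaw": 0},{"claw": 1,"delta_pos": [0,0,0],"yaw": 0}])

```text
clock: 11.92
eef_pos: [513.3, -347.2, 236.1]
tcp_rot: [3.141, 0.001, 1.571]
contact_force: [-1.2, -0.1, 7.0]
opening: 0.388
grasp_force: 39.5
```

apply_moves(deltas=[{"claw": 1,"delta_pos": [0,0,-1],"yaw": 0},{"claw": 1,"delta_pos": [0,0,-3.5],"yaw": 0},{"claw": 1,"delta_pos": [0,0,-4],"yaw": 0},{"claw": 1,"delta_pos": [0,0,-4],"yaw": 0},{"claw": 1,"delta_pos": [1.5,0,-2.5],"yaw": 0},{"claw": 1,"delta_pos": [3,0.4,0],"yaw": 0},{"claw": 1,"delta_pos": [4.5,0.5,0],"yaw": 0},{"claw": 1,"delta_pos": [5,0.6,0],"yaw": 0}])

```text
clock: 12.92
eef_pos: [527.8, -206.0, 385.7]
tcp_rot: [3.141, 0.0, 1.57]
contact_force: [0.5, 0.4, -0.6]
opening: 0.388
grasp_force: 39.8
```

apply_moves(deltas=[{"claw": 1,"delta_pos": [5,0.6,0],"yaw": 0},{"claw": 1,"delta_pos": [5,0.6,0],"yaw": 0},{"claw": 1,"delta_pos": [5,0.6,0],"yaw": 0},{"claw": 1,"delta_pos": [5,0.5,0],"yaw": 0},{"claw": 1,"delta_pos": [4.5,0.4,0],"yaw": 0},{"claw": 1,"delta_pos": [3,0.3,0],"yaw": 0},{"claw": 1,"delta_pos": [2,0,0],"yaw": 0},{"claw": 1,"delta_pos": [0,0,0],"yaw": 0}])

```text
clock: 13.92
eef_pos: [557.8, 88.8, 385.3]
tcp_rot: [-3.142, 0.0, 1.572]
contact_force: [-0.2, -0.6, -1.0]
opening: 0.387
grasp_force: 39.8
```

apply_moves(deltas=[{"claw": 1,"delta_pos": [0,0,2],"yaw": 0},{"claw": 1,"delta_pos": [0,0,3],"yaw": 0},{"claw": 1,"delta_pos": [0,0,2.5],"yaw": 0},{"claw": 1,"delta_pos": [0,0,0],"yaw": 0},{"claw": 1,"delta_pos": [0,0,0],"yaw": 0}])

```text
clock: 14.55
eef_pos: [558.4, 87.4, 311.1]
tcp_rot: [3.141, 0.0, 1.57]
contact_force: [-0.0, -0.5, 0.1]
opening: 0.386
grasp_force: 39.8
```

```bash
python3 - <<'E'
from h import *
a=grab('side','s7');b=grab('scene','c7')
c=lambda i,u,v:cv2.resize(i['img'][v-60:v+60,u-65:u+65],None,fx=3,fy=3)
cv2.imwrite('pics/m7.png',np.hstack([c(a,307,180),c(b,367,210)]))
E
```

```text
(no output)
```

View pics/m7.png

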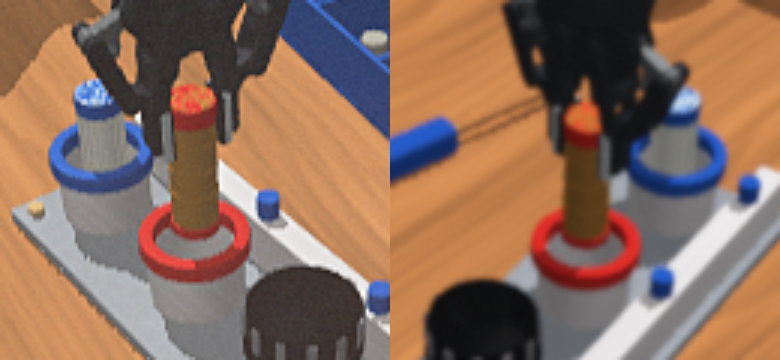

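The bronze element is centred over the red bowl to within about 3 mm. Descending.

apply_moves(deltas=[{"claw": 1,"delta_pos": [-0.15,0,0],"yaw": 0},{"claw": 1,"delta_pos": [0,0,1],"yaw": 0},{"claw": 1,"delta_pos": [0,0,1.5],"yaw": 0},{"claw": 1,"delta_pos": [0,0,1.5],"yaw": 0},{"claw": 1,"delta_pos": [0,0,1],"yaw": 0},{"claw": 1,"delta_pos": [0,0,0.4],"yaw": 0},{"claw": 1,"delta_pos": [0,0,0],"yaw": 0},{"claw": 1,"delta_pos": [0,0,0],"yaw": 0}])

```text
clock: 15.65
eef_pos: [558.2, 86.5, 256.6]
tcp_rot: [3.141, -0.0, 1.571]
contact_force: [1.1, 0.6, -1.0]
opening: 0.386
grasp_force: 39.8
```

apply_moves(deltas=[{"claw": 1,"delta_pos": [0,0,0.15],"yaw": 0},{"claw": 1,"delta_pos": [0,0,0.15],"yaw": 0},{"claw": 1,"delta_pos": [0,0,0.05],"yaw": 0},{"claw": 1,"delta_pos": [0,0,0],"yaw": 0}])

```text
clock: 16.15
eef_pos: [558.2, 86.6, 254.0]
tcp_rot: [3.141, -0.0, 1.571]
contact_force: [-4.5, -0.5, 13.0]
opening: 0.384
grasp_force: 41.5
```

apply_moves(deltas=[{"claw": 1,"delta_pos": [0,0,-0.05],"yaw": 0},{"claw": 0.1,"delta_pos": [0,0,0],"yaw": 0},{"claw": 0.1,"delta_pos": [0,0,0],"yaw": 0},{"claw": -0.3,"delta_pos": [0,0,0],"yaw": 0},{"claw": -0.3,"delta_pos": [0,0,0],"yaw": 0},{"claw": -0.3,"delta_pos": [0,0,0],"yaw": 0},{"claw": -0.3,"delta_pos": [0,0,0],"yaw": 0}])

```text
clock: 17.02
eef_pos: [558.0, 86.5, 253.2]
tcp_rot: [-3.142, 0.0, 1.571]
contact_force: [-0.1, 0.0, -0.2]
opening: 0.649
grasp_force: 0.0
```

apply_moves(deltas=[{"claw": -0.3,"delta_pos": [0,0,-0.5],"yaw": 0},{"claw": -0.3,"delta_pos": [0,0,-2],"yaw": 0},{"claw": -0.3,"delta_pos": [0,0,-4],"yaw": 0},{"claw": -0.3,"delta_pos": [0,0,-4],"yaw": 0},{"claw": -0.3,"delta_pos": [0,0,-4],"yaw": 0},{"claw": -0.3,"delta_pos": [0,0,-3],"yaw": 0},{"claw": -0.3,"delta_pos": [0,0,0],"yaw": 0},{"claw": -0.3,"delta_pos": [0,0,0],"yaw": 0}])

```text
clock: 18.02
eef_pos: [557.6, 86.4, 427.6]
tcp_rot: [-3.141, 0.0, 1.571]
contact_force: [-0.1, -0.7, -0.2]
opening: 0.651
grasp_force: 0.0
```

```bash
python3 - <<'E'
from h import *
a=grab('side','s8');b=grab('scene','c8')
c=lambda i,u,v:cv2.resize(i['img'][v-80:v+80,u-95:u+95],None,fx=2,fy=2)
cv2.imwrite('pics/m8.png',np.hstack([c(a,307,190),c(b,367,220)]))
E
```

```text
(no output)
```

View pics/m8.png

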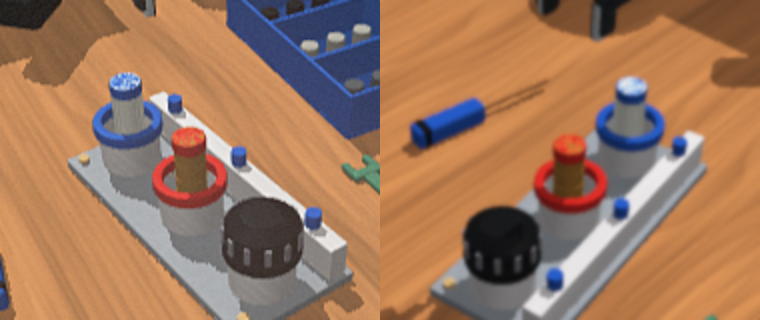

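Both elements stand upright in their matching bowls, cap up, and the gripper is clear.

```bash
python3 -c "
from rig import r
print(r.sign_off())"
```

```text
the job is handed in; nothing more can be done
None
```

The white element is in the blue-collared bowl and the bronze element in the red-collared bowl, both upright with caps up; the used element was left alone, and the job was handed in at about 18 s.

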